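# De-air a plaster mould on the vibrating table

### The job

Set the mould with the blue bands gently down on the vibrating table, upright and inside the yellow square on its black plate, and let go of it; then turn the selector knob on the sloping panel until its white pointer clicks in at the green dot. Only when both are done, start the machine: press the round green button fully down and let it come up again. Keep the mould upright on the way, and leave the orange-banded mould and the red jar standing where they are.

Things in the scene. Friction and masses are not known exactly. Their poses are not given: they have to be found in the camera images.
- blue_mould: Closed two-part plaster mould to be loaded: off-white upright block 80 (its x) x 60 (its y) x 110 mm tall, loose, about 0.4 to 0.75 kg, with two blue bands round it and a blue ring round the dark pouring hole on top. Origin: centre of its underside; z up. Grip it across its 60 mm width.
- orange_mould: The same kind of mould with orange bands and ring, a bystander; same size and origin. It and the blue one swap places from run to run.
- machine: Vibrating table, fixed, blue steel base 220 (x) x 500 (y) x 50 mm. Origin: centre of its underside on the table; x points away from its operator side (front, -x), y to its left. On its left half (y -20 to 250 mm) a console 125 to 131 mm high whose front is a sloping control panel, rising from 70 mm high at the front edge; on its right half the black vibrating plate.
- plate (a point): Centre of the upper face of the black rubber plate (190 x 200 mm, its top 70 mm above the table, 140 mm to the right of the machine's origin, along its -y), where a yellow square outline of 120 x 120 mm outside is painted, its sides along the machine's x and y. Axes as the machine's.
- panel: Sloping grey control panel, 130 mm along the slope x 270 mm wide. Origin: centre of its face; z is the outward normal, tilted 28 degrees from vertical towards the front (the machine's -x); x points up the slope, y to the machine's left (+y). The knob's axis is at y = +62 mm, the button's at y = -75 mm, both at x = 0.
- selector_grip (a point): On the selector knob's axis, 38 mm above the panel face. The knob is a blue bar 66 x 18 mm, its top 56 mm above the panel, on a blue disc of 72 mm diameter whose top is 10 mm above the panel. z: along the knob's axis (panel normal); x: along the bar to its end with the white pointer line; the axes turn with the knob.
- selector (a joint): Selector angle in rad, growing clockwise as seen facing the panel. Clicks in at four detents: 0 (white dot), 0.6 (yellow), 1.2 (green), 1.80 (red); needs up to 0.1 N m; let go between two, it snaps to the nearer. Starts at or between white and yellow. The dots lie on the panel 50 mm from the axis; at 0.9 the pointer would point straight up the slope (panel +x).
- start_top (a point): Centre of the top of the round green start button, 40 mm diameter, in a dark collar of 56 mm diameter whose top is 12 mm above the panel; its top stands 22 mm above the panel when up. z is the panel normal: it is pressed along -z.
- start (a joint): Travel of the start button in m: 0 up, 0.006 fully down (about 5 N); it springs back.
- paint_jar: Red jar with red lid, 60 mm diameter, 75 mm tall, loose, standing near the moulds, a bystander. Origin: centre of its underside.
Not all that is in view belongs to the job. Leave any purple look-alike of the blue_mould alone.

How it is judged:
On the way, in this order (a step that is already met when the one before it is completed fails the run):
1. the blue-banded mould stands upright inside the yellow square and is let go (horizontal distance between blue_mould and plate below 0.035 m and z of blue_mould in the frame of plate between -0.006 and 0.006 m and angle between blue_mould's own z axis and vertical below 0.1 rad and contact force between blue_mould and the fingers below 0.1 N and linear speed of blue_mould below 0.02 m/s), for 0.2 s.
2. the selector is at the green dot (horizontal distance between blue_mould and plate below 0.035 m and z of blue_mould in the frame of plate between -0.006 and 0.006 m and angle between blue_mould's own z axis and vertical below 0.1 rad and value of joint selector between 1.08 and 1.32 rad and velocity of joint selector between -0.3 and 0.3 rad/s), for 0.2 s.
3. the start button is pressed fully down (horizontal distance between blue_mould and plate below 0.035 m and z of blue_mould in the frame of plate between -0.006 and 0.006 m and angle between blue_mould's own z axis and vertical below 0.1 rad and value of joint selector between 1.08 and 1.32 rad and value of joint start above 0.0048 m), for 0.05 s.
At the end, for the whole second after the job is handed in: The blue-banded mould stands upright (within 0.1 rad) and at rest on the plate, its centre within 35 mm of the plate's centre; the selector rests at the green dot (1.2 +- 0.12 rad); the start button has come up again (under 1 mm) (horizontal distance between blue_mould and plate below 0.035 m and z of blue_mould in the frame of plate between -0.006 and 0.006 m and angle between blue_mould's own z axis and vertical below 0.1 rad and value of joint selector between 1.08 and 1.32 rad and value of joint start below 0.001 m and linear speed of blue_mould below 0.02 m/s and velocity of joint selector between -0.05 and 0.05 rad/s); the robot touches nothing.
It fails at once if the start button is pressed (over 3 mm) while the mould is not on the plate or the selector not at green (value of joint start above 0.003 m and (not (horizontal distance between blue_mould and plate below 0.035 m and z of blue_mould in the frame of plate between -0.006 and 0.006 m and angle between blue_mould's own z axis and vertical below 0.1 rad) or not (value of joint selector between 1.08 and 1.32 rad))).
It fails at once if the blue-banded mould is tipped by more than 0.6 rad (angle between blue_mould's own z axis and vertical above 0.6 rad).
It fails at once if the blue-banded mould is dropped or banged on the machine (over 60 N) (contact force between blue_mould and machine above 60 N).
It fails at once if the orange-banded mould or the red jar is moved by more than 30 mm (distance of any of orange_mould, paint_jar from where it was at the start of the episode above 0.03 m).
It also fails if it takes over 58 s, if anything falls off the work surface, if the arm or the gripper's body presses on something with over 40 N, if the wrist force passes 120 N, or if a joint passes its speed limit or range.

### The arm

A 7-joint arm with a two-finger parallel gripper is mounted at the origin on the work surface. World frame = base frame: x ahead of the robot, y to its left, z up, the work surface at z = 0. Lengths are in m, angles in rad, forces in N, time in s.
With the tool pointing down it reaches from about 0.4 to 0.9 m from the base axis. Payload 5.6 kg.
Tool frame: the origin (TCP) lies between the finger pads; the fingertips stand 11 mm ahead of it and the grasp point (between the pads) lies 8 mm behind it; z points along the fingers, y is the line along which they close (so a half turn about z gives the same grasp; the last joint's range is limited). The gripper opens to 92 mm and grips with 3 to 60 N. Pads are 20 mm wide; open, the fingers measure 128 mm over their backs; the gripper's body (75 mm by 189 mm) begins 69 mm behind the grasp point.
Start: joints at [1.103, 0.468, -0.012, 1.603, 0.006, 1.071, -0.056], TCP at [0.268, -0.592, 0.226] pointing down, gripper open.
Joint ranges: [-2.53, 2.53], [-0.31, 2.02], [-1.57, 1.55], [0.28, 2.44], [-1.29, 4.43], [0.15, 1.84], [-2.92, 2.92]. Speed limits (rad/s): [2.57, 2.57, 3.14, 3.14, 3.14, 3.14, 3.14].

### API

Orientations are given as a unit quaternion [w, x, y, z].
In Python, from plant import monitor, camera, workorder gives the robot as it stands. The module is installed in compiled form; this text tells all that it offers.
- The arm moves only by the shell command python3 -m crank 'ROWS'. ROWS is JSON, a list that holds one entry, the list of rows, each a list of 7 numbers: the finger opening in mm, from 0 to 91.9, then the shift along the tool's x, y, z scaled (see below), then the turn, a rotation vector about the tool's x, y, z scaled (see below). A call has 1 to 5 rows; each row shifts and turns the commanded pose from where the row before left it, along the tool's axes as they then stand; what a row does not reach is not made up. The controller multiplies each number of a shift by 0.025 m and each number of a turn by 4 degrees. A row lasts 1/8 s, in which the tool goes at most 62.5 mm and 10.7 degrees, less where a joint would pass 70% of its speed; a pose out of reach is approached as far as the arm can. A call with a number of a shift or a turn outside -1 to 1 is refused whole. A call with a gripper value outside its range is refused whole. The fingers move at their own pace and stop on an object; the grip force is fixed at half the most. Time passes only in rows, so rows that do not move let the fingers close. It gives the time, the measured TCP pose, the force, the opening and the grip force at its end, in the units of the state.
- monitor.get_obs(): the state, without advancing time (a new reading comes with each control period).
- camera(name): name is "scene" or "side" or "wrist"; returns a dict with "img" (400x640x3 uint8, red, green, blue), "range_z" (400x640 float32, m along the optical axis (not along the pixel's ray), 0 where there is no reading), "fx", "fy", "cx", "cy" (pixels), "R" (3x3) and "t" (3): a world point X has camera coordinates R X + t; the wrist camera has in their place "mount" (4x4, takes a point from camera to tool coordinates, whose origin is the TCP and whose axes are the flange's). Camera axes: x right, y down, z forward; pixel columns grow to the right and rows downward; lengths in m; the calibration is good to about 2 mm. A picture is of the moment at which its call begins: read the wrist's pose just before it.
- workorder.job_done(): hands the job in; it is judged then, once.
The state is a dict: "time_s": time; "joint_pos": joint angles; "joint_velocities": joint speeds; "joint_torque": joint torques, N m; "tcp_pos": TCP position; "tcp_rot": TCP orientation; "contact_force": force on the tool from outside, world axes, zero at the start; "torque": the same for the moment, N m; "opening": finger opening in m; "grip_force": force on a finger pad.
Only numpy, scipy, OpenCV 4.12 (cv2) and the standard library are available. Lean on these libraries where they do the work, as an engineer would, in place of code of your own. Each camera call takes 0.05 s, during which the arm holds its last target. There are 200 camera calls.

## Working session

There is one attempt and no reset: what is moved stays moved. The work goes in short steps, Python scripts to look and compute and a shell command to move; the robot and the scene stay as the last step left them, time stands still between calls to the robot, and variables do not carry over. Pictures are saved under pics/ and viewed, at most 10 in all, crops included, and the job is handed in when it is done.

```bash
mkdir -p pics; ls
python3 - <<'E'
from plant import monitor,camera
import cv2,numpy as np
o=monitor.get_obs();print(o)
for n in("scene","side"):
    c=camera(n);cv2.imwrite(f"pics/{n}0.png",c["img"][:,:,::-1]);np.savez(f"{n}0.npz",**c)
    print(n,c["fx"],c["cx"],c["cy"],c["R"],c["t"])
c=camera("wrist");print(c["mount"],c["fx"])
E
```

```text
pics
{'time_s': 0.0, 'joint_pos': array([ 1.10303152,  0.46835501, -0.01163313,  1.60361028,  0.00603224,
        1.07140411, -0.05629197]), 'joint_velocities': array([ 0.00088038,  0.00080362, -0.00017149, -0.00022743,  0.00053911,
       -0.00035345, -0.00064804]), 'joint_torque': array([-4.32125498e-04, -5.20570314e+01, -1.26114953e-02, -2.43747514e+01,
       -5.66720136e-02,  1.72912463e-02,  1.68688175e-04]), 'tcp_pos': array([ 0.26758436, -0.59175226,  0.22466026]), 'tcp_rot': array([-8.34525831e-04,  9.77532554e-01,  2.10782699e-01, -2.50081900e-04]), 'contact_force': array([ 0.37094522, -0.5951309 ,  0.68088344]), 'torque': array([0.00546889, 0.0544031 , 0.03508155]), 'grip_force': 0.0, 'opening': 0.09203417471687338}
scene 382.9269333293967 318.55587889042295 204.6988047166871 [[-0.89563367  0.44464397 -0.01149213]
 [ 0.34701531  0.68235371 -0.64340795]
 [-0.27824577 -0.58024577 -0.76543722]] [ 0.52590437 -0.07032537  1.22025521]
side 406.93484723623845 322.96666934149926 195.27147733152012 [[-0.77807578 -0.62799413 -0.01488105]
 [-0.33089039  0.42987494 -0.84007088]
 [ 0.53395657 -0.64871481 -0.54227251]] [0.37187612 0.31263309 0.66209252]
[[ 1.82278995e-04 -9.65076450e-01 -2.61968344e-01  7.36793872e-02]
 [ 9.99999983e-01  1.79954209e-04  3.28643632e-05  4.42653379e-04]
 [ 1.54256833e-05 -2.61968346e-01  9.65076466e-01 -1.58764962e-01]
 [ 0.00000000e+00  0.00000000e+00  0.00000000e+00  1.00000000e+00]] 290.02358044480627
```

View pics/scene0.png

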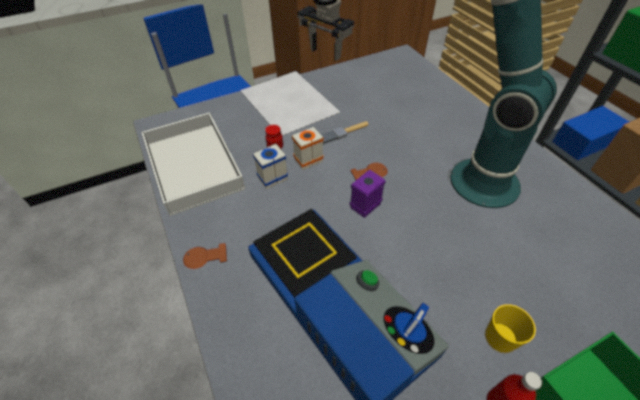

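View pics/side0.png

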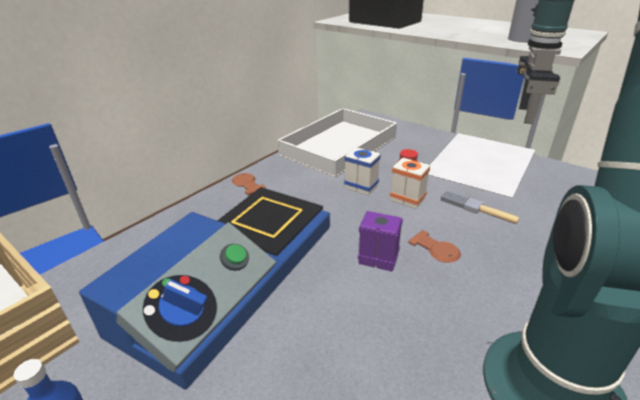

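The scene view shows the blue mould at (270,163), the orange one at (308,148), the jar at (273,133) and a purple decoy at (367,193). The plate is at (305,248), the button at (368,279) and the knob at (410,322). In the side view the same things are at (362,170), (410,182), (408,156), (380,240), (268,217), (236,254) and (180,305).

```bash
cat > h.py <<'E'
import numpy as np,cv2
def load(n): return dict(np.load(f"{n}.npz"))
def ray(c,u,v,z):
    R,t=c["R"],c["t"];o=-R.T@t;d=R.T@np.array([(u-c["cx"])/c["fx"],(v-c["cy"])/c["fy"],1]);return o+d*(z-o[2])/d[2]
def cloud(c):
    v,u=np.mgrid[:400,:640];z=c["range_z"];p=np.stack([(u-c["cx"])/c["fx"]*z,(v-c["cy"])/c["fy"]*z,z],-1)
    P=(p-c["t"])@c["R"];P[z==0]=np.nan;return P
def hsv(c): return cv2.cvtColor(c["img"],cv2.COLOR_RGB2HSV)
def mask(c,lo,hi,box):
    m=cv2.inRange(hsv(c),lo,hi);k=np.zeros_like(m);x0,y0,x1,y1=box;k[y0:y1,x0:x1]=255;return m&k
E
python3 - <<'E'
from h import *
B={"scene0":dict(sq=(260,210,350,290),mo=(245,138,295,190),ora=(290,120,326,170),bt=(350,262,390,300),jar=(262,120,286,146)),
   "side0":dict(sq=(220,190,312,245),mo=(340,140,384,195),ora=(386,152,434,210),bt=(215,238,255,275),jar=(395,145,420,160))}
for n in B:
    c=load(n);P=cloud(c);b=B[n]
    m=mask(c,(20,110,110),(35,255,255),b["sq"])
    cs,_=cv2.findContours(m,0,2);k=max(cs,key=cv2.contourArea);h=cv2.convexHull(k)
    w=np.array([ray(c,*p[0],.07)[:2] for p in h])*1000
    print(n,"sq",cv2.minAreaRect(w.astype(np.float32)))
    m=mask(c,(40,100,40),(85,255,255),b["bt"]);v,u=np.nonzero(m);q=P[m>0];print(" btn",len(u),u.mean(),v.mean(),np.nanmedian(q,0))
    for k in("mo","ora","jar"):
        x0,y0,x1,y1=b[k];q=P[y0:y1,x0:x1].reshape(-1,3);
        zt=.075 if k=="jar" else .11
        t=q[abs(q[:,2]-zt)<.006]*1000
        s=q[(q[:,2]>.012)&(q[:,2]<.15)]*1000
        print(" ",k,len(t),cv2.minAreaRect(t[:,:2].astype(np.float32)),np.nanmax(q[:,2]), "all",cv2.minAreaRect(s[:,:2].astype(np.float32)))
E
```

```text
scene0 sq ((634.5867309570312, 10.142547607421875), (123.4344711303711, 124.39253234863281), 9.90286636352539)
 btn 193 369.1968911917098 277.4974093264249 [0.54836617 0.18225017 0.12243043]
  mo 399 ((564.8510131835938, -325.10382080078125), (142.5430450439453, 64.9300308227539), 7.552709579467773) 0.11495428583466179 all ((558.3189697265625, -363.9052734375), (210.60935974121094, 115.86600494384766), 56.90987777709961)
  ora 350 ((456.02581787109375, -342.3693542480469), (81.2080307006836, 64.57376098632812), 3.4879486560821533) 0.11590800634797233 all ((416.84527587890625, -360.2484130859375), (181.73951721191406, 86.38134002685547), 23.72834014892578)
  jar 150 ((526.8544311523438, -466.1689147949219), (53.09625244140625, 50.82625961303711), 14.420641899108887) 0.11032923487022513 all ((533.1491088867188, -420.0950927734375), (145.96798706054688, 57.93627166748047), 82.92245483398438)
side0 sq ((638.017333984375, 9.767890930175781), (126.6412124633789, 126.71965026855469), 9.822610855102539)
 btn 304 235.1578947368421 253.55921052631578 [0.54348814 0.18123997 0.1191967 ]
  mo 339 ((595.788818359375, -316.6416320800781), (82.57308959960938, 63.4614372253418), 6.239597797393799) 0.11322665540731008 all ((664.5140991210938, -422.41796875), (120.04461669921875, 338.1814880371094), 28.807167053222656)
  ora 390 ((455.9202575683594, -341.4986877441406), (81.57649993896484, 62.98268127441406), 4.525859832763672) 0.11289061115193698 all ((477.2305603027344, -393.5252685546875), (96.08981323242188, 195.27268981933594), 21.830644607543945)
  jar 142 ((528.2001342773438, -465.54119873046875), (51.37396240234375, 50.88285827636719), 11.009234428405762) 0.11126356313841375 all ((514.968017578125, -425.7484130859375), (50.94782257080078, 137.9497528076172), 18.05376434326172)
```

```bash
python3 -m crank '[[[91.9,0,0,0,0,0,0.9],[91.9,0,0,0,0,0,0.9],[91.9,0,0,0,0,0,0.9],[91.9,0,0,0,0,0,0.9],[91.9,0,0,0,0,0,0.9]]]'
python3 -m crank '[[[91.9,0.95,-0.635,0,0,0,0],[91.9,0.95,-0.635,0,0,0,0],[91.9,0.95,-0.635,0,0,0,0],[91.9,0.95,-0.635,0,0,0,0],[91.9,0.95,-0.635,0,0,0,0]]]'
python3 -m crank '[[[91.9,0.95,-0.635,0,0,0,0],[91.9,0.95,-0.635,0,0,0,0],[91.9,0.95,-0.635,0,0,0,0],[91.9,0.95,-0.635,0,0,0,0],[91.9,0.95,-0.635,0,0,0,0]]]'
cat >> h.py <<'E'
from scipy.spatial.transform import Rotation as Ro
def pose(o): q=o["tcp_rot"];return np.array(o["tcp_pos"]),Ro.from_quat([q[1],q[2],q[3],q[0]])
def go(o,pt,Rt):
    p,R=pose(o);rv=(R.inv()*Rt).as_rotvec(degrees=True)/4
    print("turn units",rv.round(2),"then shift units (new axes)",(Rt.inv().apply(pt-p)/.025).round(3))
def down(yaw): a=np.radians(yaw);return Ro.from_matrix(np.array([[np.cos(a),np.sin(a),0],[np.sin(a),-np.cos(a),0],[0,0,-1]]).round(12))
E
python3 - <<'E'
from h import *
from plant import monitor,camera
c=camera("scene");np.savez("scene1.npz",**c)
c=camera("wrist");np.savez("wrist1.npz",**c);cv2.imwrite("pics/w1.png",c["img"][:,:,::-1])
E
```

```text
time_s: 0.78
tcp_pos: [0.2678, -0.592, 0.2252]
tcp_rot: [-0.0, 0.999, 0.054, -0.0]
contact_force: [0.4, 0.1, -0.1]
opening: 0.0921
grip_force: 0.0
time_s: 1.4
tcp_pos: [0.3777, -0.4994, 0.2253]
tcp_rot: [-0.0, 0.998, 0.055, -0.0]
contact_force: [-0.0, -0.6, 0.1]
opening: 0.0917
grip_force: 0.0
time_s: 2.02
tcp_pos: [0.4869, -0.4075, 0.2253]
tcp_rot: [-0.0, 0.998, 0.055, -0.0]
contact_force: [1.1, 0.1, -0.7]
opening: 0.0919
grip_force: 0.0
```

View pics/w1.png

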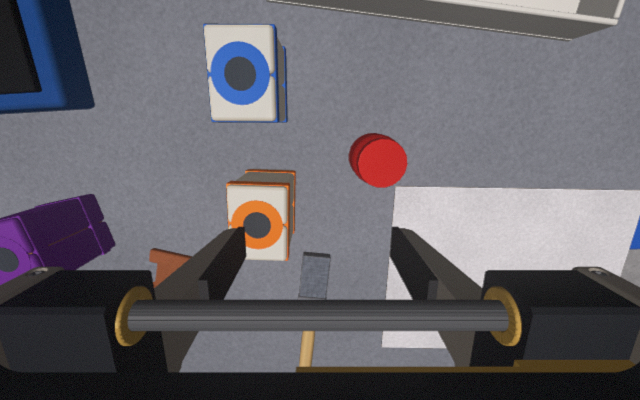

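The wrist view shows the blue mould's top at about (241,74), the orange top at (258,222) and the jar at (378,160). I'll use it to refine the grasp.

```bash
cat >> h.py <<'E'
def wcam(c,o):
    p,R=pose(o);M=c["mount"];T=np.eye(4);T[:3,:3]=R.as_matrix();T[:3,3]=p;W=T@M;c["R"]=W[:3,:3].T;c["t"]=-W[:3,:3].T@W[:3,3];return c
E
python3 - <<'E'
from h import *
from plant import monitor,camera
o=monitor.get_obs();c=wcam(camera("wrist"),o)
print(o["tcp_pos"])
m=mask(c,(100,120,60),(125,255,255),(203,30,276,115));v,u=np.nonzero(m)
(x,y),r=cv2.minEnclosingCircle(np.stack([u,v],1).astype(np.float32));print(x,y,r,ray(c,x,y,.11))
P=cloud(c)[5:140,150:330].reshape(-1,3);t=P[abs(P[:,2]-.11)<.008]*1000
print(len(t),cv2.minAreaRect(t[:,:2].astype(np.float32)))
go(o,np.array([.5955,-.3166,.225]),down(6.2))
E
```

```text
[ 0.489279   -0.40481874  0.22516447]
253.07321166992188 72.25508117675781 47.15327835083008 [ 0.59675046 -0.33545468  0.11      ]
6854 ((596.0352783203125, -322.2897033691406), (82.44561767578125, 62.394622802734375), 6.333255767822266)
turn units [-0.03 -0.02  0.12] then shift units (new axes) [ 4.605 -3.049  0.007]
```

```bash
python3 -m crank '[[[91.9,0.92,-0.58,0,0,0,0.12],[91.9,0.92,-0.58,0,0,0,0],[91.9,0.92,-0.58,0,0,0,0],[91.9,0.92,-0.58,0,0,0,0],[91.9,0.92,-0.58,0,0,0,0]]]'
python3 -m crank '[[[91.9,0,0,0,0,0,0],[91.9,0,0,0.8,0,0,0],[91.9,0,0,0.8,0,0,0],[91.9,0,0,0.8,0,0,0]]]'
python3 - <<'E'
from h import *
from plant import monitor,camera
o=monitor.get_obs();c=wcam(camera("wrist"),o)
print(o["tcp_pos"]);cv2.imwrite("pics/w2.png",c["img"][:,:,::-1])
P=cloud(c).reshape(-1,3);t=P[(abs(P[:,2]-.11)<.006)&(abs(P[:,0]-.6)<.08)&(abs(P[:,1]+.32)<.05)]*1000
print(len(t),cv2.minAreaRect(t[:,:2].astype(np.float32)))
E
```

```text
time_s: 2.8
tcp_pos: [0.5925, -0.3257, 0.2254]
tcp_rot: [0.0, 0.999, 0.05, -0.001]
contact_force: [0.1, 0.1, -0.7]
opening: 0.0919
grip_force: 0.0
time_s: 3.3
tcp_pos: [0.5918, -0.3251, 0.1634]
tcp_rot: [-0.0, 0.999, 0.05, -0.001]
contact_force: [0.4, -0.3, -0.6]
opening: 0.0918
grip_force: 0.0
[ 0.59179124 -0.32505884  0.16336418]
7728 ((596.1705932617188, -322.3105773925781), (81.64449310302734, 61.75160217285156), 6.433257579803467)
```

View pics/w2.png

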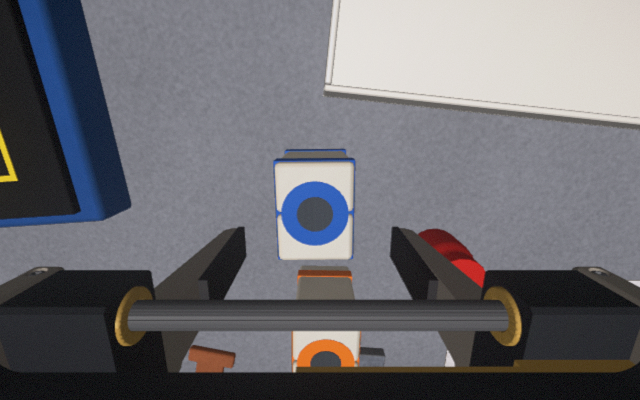

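The blue mould is centred between the open fingers at about (315,212), so I descend and grip.

```bash
python3 -m crank '[[[91.9,0.19,-0.09,0,0,0,0],[91.9,0,0,1,0,0,0],[91.9,0,0,1,0,0,0],[91.9,0,0,1,0,0,0],[91.9,0,0,0.8,0,0,0]]]'
python3 -m crank '[[[91.9,0,0,0,0,0,0],[40,0,0,0,0,0,0],[40,0,0,0,0,0,0],[40,0,0,0,0,0,0],[40,0,0,0,0,0,0]]]'
python3 -m crank '[[[40,0,0,0,0,0,0],[40,0,0,0,0,0,0],[40,0,0,0,0,0,0]]]'
```

```text
time_s: 3.98
tcp_pos: [0.5985, -0.3214, 0.0703]
tcp_rot: [0.0, 0.999, 0.051, 0.001]
contact_force: [-0.5, -1.0, 0.3]
opening: 0.0918
grip_force: 0.0
time_s: 4.6
tcp_pos: [0.5981, -0.3218, 0.0713]
tcp_rot: [0.0, 0.999, 0.051, 0.0]
contact_force: [-0.4, -1.0, 2.0]
opening: 0.0601
grip_force: 30.0
time_s: 4.97
tcp_pos: [0.5981, -0.3218, 0.0713]
tcp_rot: [0.0, 0.999, 0.051, 0.0]
contact_force: [-0.7, 0.0, 5.5]
opening: 0.06
grip_force: 30.0
```

```bash
python3 -m crank '[[[40,0,0,-0.4,0,0,0],[40,0,0,-1,0,0,0],[40,0,0,-1,0,0,0],[40,0,0,-1,0,0,0],[40,0,0,-1,0,0,-1]]]'
python3 -m crank '[[[40,0,0,0,0,0,0]]]'
python3 - <<'E'
from h import *
from plant import monitor
go(monitor.get_obs(),np.array([.638,.010,.181]),down(9.85))
E
```

```text
time_s: 5.6
tcp_pos: [0.5967, -0.3208, 0.1799]
tcp_rot: [-0.001, 0.996, 0.087, -0.001]
contact_force: [-0.0, -1.3, -6.5]
opening: 0.0606
grip_force: 30.0
time_s: 5.72
tcp_pos: [0.5984, -0.3217, 0.1818]
tcp_rot: [0.001, 0.996, 0.086, 0.001]
contact_force: [-0.0, 0.1, -6.4]
opening: 0.0597
grip_force: 30.0
turn units [ 0.02 -0.03 -0.01] then shift units (new axes) [  3.832 -12.8     0.03 ]
```

```bash
python3 -m crank '[[[40,0.13,-0.4,0,0,0,0],[40,0.27,-0.9,0,0,0,0],[40,0.27,-0.9,0,0,0,0],[40,0.27,-0.9,0,0,0,0],[40,0.27,-0.9,0,0,0,0]]]'
python3 -m crank '[[[40,0.27,-0.9,0,0,0,0],[40,0.27,-0.9,0,0,0,0],[40,0.27,-0.9,0,0,0,0],[40,0.27,-0.9,0,0,0,0],[40,0.27,-0.9,0,0,0,0]]]'
python3 -m crank '[[[40,0.27,-0.9,0,0,0,0],[40,0.27,-0.9,0,0,0,0],[40,0.27,-0.9,0,0,0,0],[40,0.27,-0.9,0,0,0,0],[40,0.27,-0.9,0,0,0,0]]]'
python3 -m crank '[[[40,0,0,0,0,0,0],[40,0,0,0,0,0,0]]]'
python3 - <<'E'
from h import *
from plant import monitor,camera
o=monitor.get_obs();go(o,np.array([.638,.010,.144]),down(9.85))
c=camera("scene");cv2.imwrite("pics/s2.png",c["img"][130:330,200:460,::-1].repeat(2,0).repeat(2,1))
E
```

```text
time_s: 6.35
tcp_pos: [0.6107, -0.2152, 0.1805]
tcp_rot: [-0.0, 0.996, 0.087, -0.0]
contact_force: [0.4, 0.7, -5.2]
opening: 0.0599
grip_force: 30.0
time_s: 6.98
tcp_pos: [0.6244, -0.0986, 0.1807]
tcp_rot: [-0.0, 0.996, 0.087, 0.0]
contact_force: [0.3, 0.4, -5.1]
opening: 0.0601
grip_force: 30.0
time_s: 7.6
tcp_pos: [0.6381, 0.0179, 0.1807]
tcp_rot: [-0.0, 0.996, 0.087, 0.0]
contact_force: [0.3, -0.4, -5.0]
opening: 0.0602
grip_force: 30.0
time_s: 7.85
tcp_pos: [0.6381, 0.0154, 0.1805]
tcp_rot: [0.0, 0.996, 0.086, -0.0]
contact_force: [-0.1, 0.1, -5.4]
opening: 0.0596
grip_force: 30.0
turn units [0.01 0.01 0.01] then shift units (new axes) [-0.042  0.211  1.46 ]
```

View pics/s2.png

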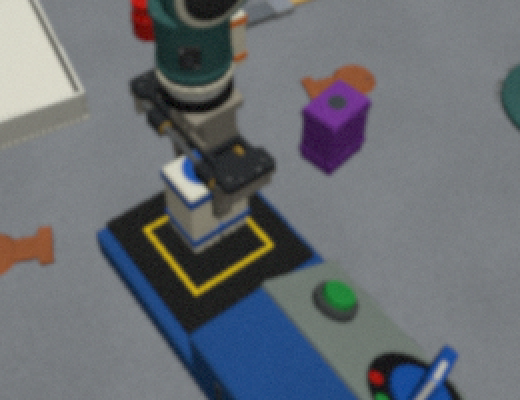

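The mould hangs over the yellow square, with its lower edge at crop (208,245) and the square centred at (208,250). I lower it slowly.

```bash
python3 -m crank '[[[40,0,0.2,0.5,0,0,0],[40,0,0,0.5,0,0,0],[40,0,0,0.25,0,0,0],[40,0,0,0.1,0,0,0],[40,0,0,0,0,0,0]]]'
python3 -m crank '[[[40,0,0,0.08,0,0,0],[40,0,0,0.06,0,0,0],[40,0,0,0.04,0,0,0],[40,0,0,0,0,0,0]]]'
```

```text
time_s: 8.52
tcp_pos: [0.6393, 0.0106, 0.1467]
tcp_rot: [-0.0, 0.996, 0.086, -0.0]
contact_force: [0.3, -0.1, -5.4]
opening: 0.0597
grip_force: 30.0
time_s: 9.02
tcp_pos: [0.6392, 0.0105, 0.1423]
tcp_rot: [0.0, 0.996, 0.086, -0.0]
contact_force: [-0.1, -0.2, -4.8]
opening: 0.0603
grip_force: 30.0
```

```bash
python3 -m crank '[[[40,0,0,0.04,0,0,0],[40,0,0,0.04,0,0,0],[40,0,0,0,0,0,0]]]'
```

```text
time_s: 9.4
tcp_pos: [0.6394, 0.0105, 0.1412]
tcp_rot: [0.0, 0.996, 0.086, 0.0]
contact_force: [-3.5, -0.6, 2.9]
opening: 0.0598
grip_force: 30.0
```

```bash
python3 -m crank '[[[64,0,0,0,0,0,0],[75,0,0,0,0,0,0],[91.9,0,0,0,0,0,0],[91.9,0,0,0,0,0,0],[91.9,0,0,0,0,0,0]]]'
python3 -m crank '[[[91.9,0,0,-0.5,0,0,0],[91.9,0,0,-1,0,0,0],[91.9,0,0,-1,0,0,0],[91.9,0,0,-1,0,0,0],[91.9,0,0,-0.5,0,0,0]]]'
python3 -m crank '[[[91.9,-1,0,-0.5,0,0,0],[91.9,-1,0,0,0,0,0],[91.9,-1,0,0,0,0,0],[91.9,0,0,0,0,0,0],[91.9,0,0,0,0,0,0]]]'
python3 - <<'E'
from h import *
from plant import monitor,camera
o=monitor.get_obs();c=wcam(camera("wrist"),o);np.savez("w3.npz",**c);print(o["tcp_pos"])
cv2.imwrite("pics/w3.png",c["img"][:,:,::-1])
for n in("scene","side"):
    k=camera(n);np.savez(n+"3.npz",**k)
P=cloud(c).reshape(-1,3);t=P[(abs(P[:,2]-.18)<.008)&(abs(P[:,0]-.636)<.07)&(abs(P[:,1]-.01)<.06)]*1000
print(len(t),cv2.minAreaRect(t[:,:2].astype(np.float32)),np.median(t[:,2]))
E
```

```text
time_s: 10.02
tcp_pos: [0.6393, 0.0105, 0.1403]
tcp_rot: [0.0, 0.996, 0.086, 0.0]
contact_force: [0.4, -0.5, -0.9]
opening: 0.0919
grip_force: 0.0
time_s: 10.65
tcp_pos: [0.6401, 0.0106, 0.2427]
tcp_rot: [0.0, 0.996, 0.086, 0.002]
contact_force: [-0.1, -0.3, -1.5]
opening: 0.0921
grip_force: 0.0
time_s: 11.28
tcp_pos: [0.5661, -0.0022, 0.2531]
tcp_rot: [-0.0, 0.996, 0.086, 0.0]
contact_force: [-0.0, -0.3, 0.5]
opening: 0.0919
grip_force: 0.0
[ 0.56609395 -0.00220447  0.25305235]
8330 ((637.14013671875, 9.824935913085938), (82.3287124633789, 62.03289031982422), 10.210874557495117) 179.70608075614751
```

View pics/w3.png

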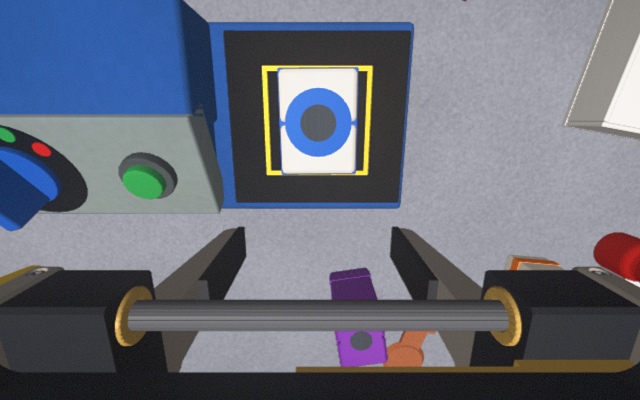

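The blue mould stands inside the yellow square at about (318,122) and the fingers are clear. Next I measure the panel and knob.

```bash
cat >> h.py <<'E'
psi=np.radians(9.9);ex=np.array([np.cos(psi),np.sin(psi),0]);ey=np.array([-np.sin(psi),np.cos(psi),0]);ez=np.array([0,0,1.])
T=np.radians(28);PL=np.array([.6365,.010,.07]);MO=PL+.14*ey-.07*ez
n=np.cos(T)*ez-np.sin(T)*ex;px=np.cos(T)*ex+np.sin(T)*ez;py=ey
PC=MO+ex*(-.110+.065*np.cos(T))+ey*.115+ez*(.07+.065*np.sin(T))
def pan(x,y,z): return PC+px*x+py*y+n*z
def topan(p): d=np.asarray(p)-PC;return np.stack([d@px,d@py,d@n],-1)
def rayp(c,u,v,h):
    R,t=c["R"],c["t"];o=-R.T@t;d=R.T@np.array([(u-c["cx"])/c["fx"],(v-c["cy"])/c["fy"],1]);return topan(o+d*(((PC+n*h-o)@n)/(d@n)))
E
python3 - <<'E'
from h import *
for nm,bx,bb in(("scene3",(384,290,450,360),(350,262,390,300)),("side3",(140,270,225,345),(215,238,255,275)),("w3",None,(110,150,180,205))):
    c=load(nm);P=topan(cloud(c))
    x0,y0,x1,y1=bb;m=mask(c,(40,90,60),(85,255,255),bb)
    M=cv2.moments(m,True);u,v=M["m10"]/M["m00"],M["m01"]/M["m00"]
    print(nm,"btn at h=.019:",(1000*rayp(c,u,v,.019)).round(1),"depth",(1000*np.nanmedian(P[m>0],0)).round(1))
    g=P.reshape(-1,3);g=g[(abs(g[:,0])<.05)&(g[:,1]>-.03)&(g[:,1]<.01)];print("  panel face h",(1000*np.nanmedian(g[:,2])).round(1),len(g))
    g=P.reshape(-1,3);g=g[(abs(g[:,2]-.056)<.006)&(abs(g[:,1]-.062)<.045)&(abs(g[:,0])<.045)]*1000
    if len(g)>10: print("  bar top",len(g),cv2.minAreaRect(g[:,:2].astype(np.float32)),g.mean(0).round(1))
    if bx:
        x0,y0,x1,y1=bx;h=hsv(c);w=(h[...,1]<80)&(h[...,2]>150);k=np.zeros_like(w);k[y0:y1,x0:x1]=1;w&=k
        N,L,S,C=cv2.connectedComponentsWithStats(w.astype(np.uint8))
        for i in range(1,N):
            if S[i,4]>5:
                v,u=np.nonzero(L==i);q=np.array([rayp(c,a,b,.056)[:2] for a,b in zip(u,v)])*1000
                vx,vy,xx,yy=cv2.fitLine(q.astype(np.float32),2,0,.01,.01).ravel();print("  white",S[i],C[i].round(1),q.mean(0).round(1),"ang",np.arctan2(vy,vx).round(3))
E
```

```text
scene3 btn at h=.019: [  2.1 -72.1  19. ] depth [  6.7 -70.4  22.7]
  panel face h 1.5 516
  bar top 201 ((1.5751914978027344, 63.573516845703125), (68.0263442993164, 17.744646072387695), 17.40793228149414) [ 6.5 64.8 56.6]
  white [416 310   8  12  45] [419.5 315.2] [12.3 67.6] ang 0.301
  white [411 346   7   6  26] [414.  348.3] [ 94.  113.8] ang 0.427
side3 btn at h=.019: [  0.7 -72.3  19. ] depth [  0.1 -70.7  21.4]
  panel face h -0.3 1088
  bar top 477 ((1.5080585479736328, 64.50465393066406), (66.98098754882812, 18.966318130493164), 17.217365264892578) [ 1.  65.6 55.1]
  white [ 140  270   85   75 1368] [189.4 300.3] [-13.5  68.3] ang 1.524
  white [166 281  24  13 113] [177.8 286.7] [15.2 67.2] ang 0.299
  white [144 305  11  10  88] [148.9 309.7] [ 17.7 122.7] ang -0.848
w3 btn at h=.019: [  4.  -76.4  19. ] depth [  5.4 -77.5  21.2]
  panel face h -0.4 2785
  bar top 314 ((-17.825145721435547, 55.273624420166016), (24.86140251159668, 19.00167465209961), 16.8179931640625) [-18.6  51.3  53.9]
```

```bash
cat >> h.py <<'E'
def onpan(a,x=1.5e-3,y=.0635,h=.11):
    X=np.cos(a)*px+np.sin(a)*py;Z=-n;return pan(x,y,h),Ro.from_matrix(np.stack([X,np.cross(Z,X),Z],1))
E
python3 - <<'E'
from h import *
from plant import monitor
o=monitor.get_obs();print(o["joint_pos"].round(2));p,R=onpan(.3);print(p,pose(o)[0]);go(o,p,R)
d=(R.inv()).apply(p-pose(o)[0])
go(o,p+[0,0,.04],Ro.from_matrix(pose(o)[1].as_matrix()))
E
```

```text
[ 0.07  0.31 -0.15  1.78  0.05  1.06 -1.5 ]
[0.48034736 0.30606137 0.19834409] [ 0.56605289 -0.00212714  0.25260906]
turn units [-1.05  6.95 -4.22] then shift units (new axes) [  1.729 -12.794   1.326]
turn units [0. 0. 0.] then shift units (new axes) [ -1.264 -12.733   0.572]
```

```bash
python3 -m crank '[[[91.9,-0.1,-0.5,0,0,0,0],[91.9,-0.1,-1,0,0,0,0],[91.9,-0.1,-1,0,0,0,0],[91.9,-0.1,-1,0,0,0,0],[91.9,-0.1,-1,0,0,0,0]]]'
python3 -m crank '[[[50,-0.1,-1,0,0,0,0],[50,-0.1,-1,0,0,0,0],[50,-0.1,-1,0,0,0,0],[50,-0.1,-1,0,0,0,0],[50,-0.1,-1,0,0,0,0]]]'
python3 -m crank '[[[50,-0.1,-1,0,0,0,0],[50,-0.1,-1,0,0,0,0],[50,0,0,0,-0.15,0.99,-0.6],[50,0,0,0,-0.15,0.99,-0.6],[50,0,0,0,-0.15,0.99,-0.6]]]'
python3 -m crank '[[[50,0,0,0,-0.15,0.99,-0.6],[50,0,0,0,-0.15,0.99,-0.6],[50,0,0,0,-0.15,0.99,-0.6],[50,0,0,0,-0.15,0.99,-0.6],[50,0,0,0,0,0,0]]]'
python3 - <<'E'
from h import *
from plant import monitor
o=monitor.get_obs();print(o["joint_pos"].round(2));p,R=onpan(.3);print(p,pose(o)[0]);go(o,p,R)
E
```

```text
time_s: 12.05
tcp_pos: [0.5332, 0.1082, 0.2527]
tcp_rot: [-0.0, 0.996, 0.086, -0.0]
contact_force: [-0.3, 0.2, -1.0]
opening: 0.0921
grip_force: 0.0
time_s: 12.68
tcp_pos: [0.4993, 0.2291, 0.2527]
tcp_rot: [-0.0, 0.996, 0.086, -0.0]
contact_force: [-0.1, -0.1, -0.1]
opening: 0.0498
grip_force: 0.0
time_s: 13.3
tcp_pos: [0.4859, 0.277, 0.2527]
tcp_rot: [0.006, 0.983, 0.149, 0.105]
contact_force: [-0.2, -1.1, 0.5]
opening: 0.0497
grip_force: 0.0
time_s: 13.92
tcp_pos: [0.485, 0.2762, 0.2523]
tcp_rot: [0.016, 0.944, 0.227, 0.24]
contact_force: [0.3, -0.3, -0.4]
opening: 0.0498
grip_force: 0.0
[-0.44  0.11 -0.29  2.13  0.55  0.56 -2.24]
[0.48034736 0.30606137 0.19834409] [0.48497804 0.27624328 0.25227402]
turn units [-0.01  0.04  0.01] then shift units (new axes) [-0.592 -1.446  1.915]
```

The last joint would get close to its limit during the knob turn, so I take the half-turn grasp instead.

```bash
python3 -m crank '[[[50,0,0,0,0,0,-1],[50,0,0,0,0,0,-1],[50,0,0,0,0,0,-1],[50,0,0,0,0,0,-1],[50,0,0,0,0,0,-1]]]' >/dev/null
python3 -m crank '[[[50,0,0,0,0,0,-1],[50,0,0,0,0,0,-1],[50,0,0,0,0,0,-1],[50,0,0,0,0,0,-1],[50,0,0,0,0,0,-1]]]'  >/dev/null
python3 -m crank '[[[50,0,0,0,0,0,-1],[50,0,0,0,0,0,-1],[50,0,0,0,0,0,-1],[50,0,0,0,0,0,-1],[50,0,0,0,0,0,-1]]]'  >/dev/null
python3 -m crank '[[[50,0,0,0,0,0,-1],[50,0,0,0,0,0,-1],[50,0,0,0,0,0,-1],[50,0,0,0,0,0,-1],[50,0,0,0,0,0,-1]]]'  >/dev/null
python3 -m crank '[[[50,0,0,0,0,0,-1],[50,0,0,0,0,0,-1],[50,0,0,0,0,0,-1],[50,0,0,0,0,0,-1],[50,0,0,0,0,0,-1]]]' 
python3 -m crank '[[[50,0,0,0,0,0,-1],[50,0,0,0,0,0,-1],[50,0,0,0,0,0,-1],[50,0,0,0,0,0,-1],[50,0,0,0,0,0,-1]]]'  >/dev/null
python3 -m crank '[[[50,0,0,0,0,0,-1],[50,0,0,0,0,0,-1],[50,0,0,0,0,0,-1],[50,0,0,0,0,0,-1],[50,0,0,0,0,0,-1]]]'  >/dev/null
python3 -m crank '[[[50,0,0,0,0,0,-1],[50,0,0,0,0,0,-1],[50,0,0,0,0,0,-1],[50,0,0,0,0,0,-1],[50,0,0,0,0,0,-1]]]'  >/dev/null
python3 -m crank '[[[50,0,0,0,0,0,-1],[50,0,0,0,0,0,-1],[50,0,0,0,0,0,-1],[50,0,0,0,0,0,-1],[50,0,0,0,0,0,-1]]]'  >/dev/null
python3 -m crank '[[[50,0,0,0,0,0,0]]]'
python3 - <<'E'
from h import *
from plant import monitor
o=monitor.get_obs();print(o["joint_pos"].round(2));p,R=onpan(.3+np.pi);print(p,pose(o)[0]);go(o,p,R)
E
```

```text
time_s: 17.05
tcp_pos: [0.4869, 0.2764, 0.2531]
tcp_rot: [0.194, 0.433, 0.869, 0.143]
contact_force: [0.4, 1.1, -1.1]
opening: 0.0501
grip_force: 0.0
time_s: 19.68
tcp_pos: [0.4869, 0.2763, 0.2531]
tcp_rot: [0.241, -0.226, 0.944, -0.015]
contact_force: [-0.0, 0.2, -0.4]
opening: 0.0499
grip_force: 0.0
[-0.15  0.14 -0.61  2.11  0.63  0.58  0.84]
[0.48034736 0.30606137 0.19834409] [0.48693233 0.27628992 0.2530587 ]
turn units [ 0.   -0.03 -0.05] then shift units (new axes) [0.668 1.482 1.907]
```

```bash
python3 -m crank '[[[50,0.34,0.74,0,0,0,0],[50,0.34,0.74,0,0,0,0],[50,0,0,0.95,0,0,0],[50,0,0,0.95,0,0,0],[50,0,0,0,0,0,0]]]'
python3 - <<'E'
from h import *
from plant import monitor,camera
o=monitor.get_obs();p,R=onpan(.3+np.pi,h=.030);go(o,p,R)
c=wcam(camera("wrist"),o);g=topan(cloud(c)).reshape(-1,3)
g=g[(abs(g[:,2]-.056)<.006)&(abs(g[:,1]-.062)<.045)&(abs(g[:,0])<.045)]*1000
print("bar top",len(g),cv2.minAreaRect(g[:,:2].astype(np.float32)),g.mean(0).round(1)) if len(g) else 0
cv2.imwrite("pics/w4.png",c["img"][:,:,::-1])
E
```

```text
time_s: 20.3
tcp_pos: [0.4795, 0.305, 0.1966]
tcp_rot: [0.239, -0.226, 0.944, -0.016]
contact_force: [-1.1, 0.4, 0.8]
opening: 0.0504
grip_force: 0.0
turn units [-0.01 -0.07 -0.04] then shift units (new axes) [-0.075  0.013  3.157]
bar top 1850 ((1.057525634765625, 63.1223258972168), (67.10340118408203, 17.8685359954834), 16.516347885131836) [-0.9 62.2 55.2]
```

View pics/w4.png

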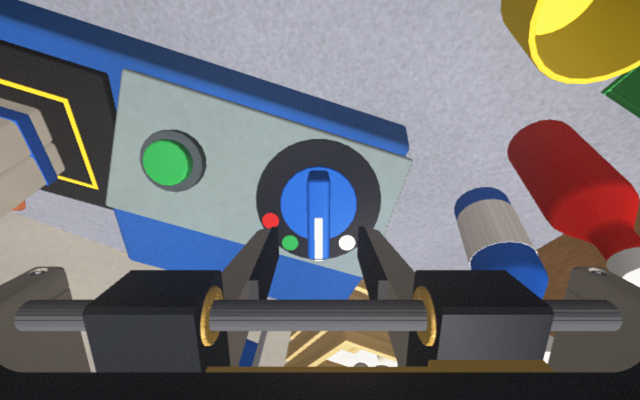

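The wrist view shows the bar aligned and centred between the fingers at x≈318, with its pointer over the yellow dot and green at (290,243). I descend and grip.

```bash
python3 -m crank '[[[50,-0.07,0,0.65,0,0,0],[50,0,0,0.7,0,0,0],[50,0,0,0.7,0,0,0],[50,0,0,0.6,0,0,0],[50,0,0,0.5,0,0,0]]]'
python3 -m crank '[[[10,0,0,0,0,0,0],[10,0,0,0,0,0,0],[10,0,0,0,0,0,0],[10,0,0,0,0,0,0],[10,0,0,0,0,0,0]]]'
```

```text
time_s: 20.98
tcp_pos: [0.518, 0.3129, 0.1302]
tcp_rot: [0.242, -0.226, 0.944, -0.015]
contact_force: [-0.3, 0.3, 0.6]
opening: 0.05
grip_force: 0.0
time_s: 21.6
tcp_pos: [0.5174, 0.3129, 0.1301]
tcp_rot: [0.241, -0.227, 0.943, -0.015]
contact_force: [-3.8, -0.7, 5.7]
opening: 0.0178
grip_force: 30.0
```

```bash
python3 -m crank '[[[10,0,0,0,0,0,0.86],[10,0,0,0,0,0,0.86],[10,0,0,0,0,0,0.86],[10,0,0,0,0,0,0.86],[10,0,0,0,0,0,0.86]]]'
python3 -m crank '[[[10,0,0,0,0,0,0.86],[10,0,0,0,0,0,0.86],[10,0,0,0,0,0,0.86],[10,0,0,0,0,0,0.86],[10,0,0,0,0,0,0.86]]]'
python3 -m crank '[[[10,0,0,0,0,0,0],[10,0,0,0,0,0,0]]]'
python3 - <<'E'
from h import *
from plant import monitor
o=monitor.get_obs();print(o["joint_pos"].round(2));p,R=onpan(-.3+np.pi,h=.030);go(o,p,R)
E
```

```text
time_s: 22.22
tcp_pos: [0.5176, 0.3124, 0.1301]
tcp_rot: [0.241, -0.082, 0.967, 0.021]
contact_force: [-3.3, -1.2, 6.6]
opening: 0.0176
grip_force: 30.0
time_s: 22.85
tcp_pos: [0.5177, 0.3118, 0.1301]
tcp_rot: [0.235, 0.064, 0.968, 0.056]
contact_force: [-4.9, -2.8, 7.1]
opening: 0.0174
grip_force: 30.0
time_s: 23.1
tcp_pos: [0.5176, 0.3118, 0.1301]
tcp_rot: [0.235, 0.063, 0.968, 0.056]
contact_force: [-4.8, -2.7, 7.7]
opening: 0.0181
grip_force: 30.0
[-0.44  0.4  -0.35  2.12  1.09  0.43 -0.25]
turn units [-0.03  0.01 -0.03] then shift units (new axes) [0.057 0.013 0.08 ]
```

Release, back off along the axis, and check.

```bash
python3 -m crank '[[[30,0,0,0,0,0,0],[50,0,0,0,0,0,0],[50,0,0,0,0,0,0],[50,0,0,-0.5,0,0,0],[50,0,0,-0.9,0,0,0]]]'
python3 -m crank '[[[50,0,0,-1,0,0,0],[50,0,0,-1,0,0,0],[50,0,0,0,0,0,0],[0,0,0,0,0,0,0]]]'
python3 - <<'E'
from h import *
from plant import monitor,camera
o=monitor.get_obs();c=wcam(camera("wrist"),o);g=topan(cloud(c)).reshape(-1,3)
g=g[(abs(g[:,2]-.056)<.006)&(abs(g[:,1]-.062)<.045)&(abs(g[:,0])<.045)]*1000
print("bar top",len(g),cv2.minAreaRect(g[:,:2].astype(np.float32)),g.mean(0).round(1))
m=mask(c,(40,90,60),(85,255,255),(60,60,260,330));v,u=np.nonzero(m);q=np.array([rayp(c,a,b,.02) for a,b in zip(u,v)])
q=q[np.hypot(q[:,0],q[:,1]+.075)<.03];print("btn",len(q),q.mean(0)*1000)
for a in(0,np.pi):go(o,*onpan(a,0,-.074,.09))
cv2.imwrite("pics/w5.png",c["img"][:,:,::-1])
E
```

```text
time_s: 23.72
tcp_pos: [0.5008, 0.3093, 0.1596]
tcp_rot: [0.234, 0.063, 0.969, 0.056]
contact_force: [-0.4, -0.1, -0.2]
opening: 0.05
grip_force: 0.0
time_s: 24.22
tcp_pos: [0.4784, 0.3052, 0.2037]
tcp_rot: [0.234, 0.063, 0.968, 0.056]
contact_force: [-0.0, 0.5, 0.5]
opening: 0.0421
grip_force: 0.0
bar top 1750 ((0.972564697265625, 62.3338623046875), (17.43226432800293, 66.97175598144531), 73.14588165283203) [-1.1 63.2 55.2]
btn 1434 [ -0.56019658 -71.86052757  20.        ]
turn units [-3.000e-02  4.000e-02  4.067e+01] then shift units (new axes) [-0.089  5.477  1.028]
turn units [-0.02 -0.02 -4.33] then shift units (new axes) [ 0.089 -5.477  1.028]
```

View pics/w5.png

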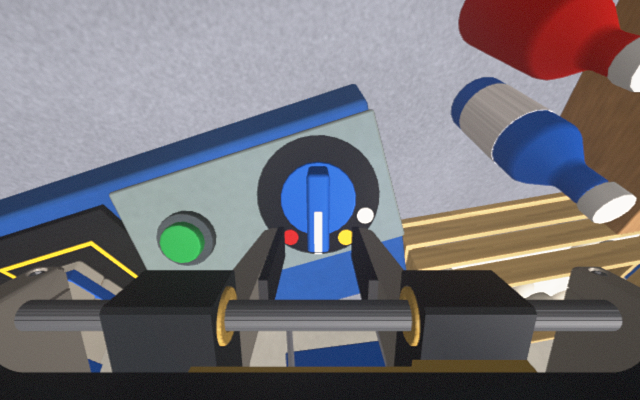

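The pointer now sits where the green dot is, between red (290,237) and yellow (345,237). The measured bar angle of -16.9° gives a selector value of about 1.195. Next is the button.

```bash
python3 -m crank '[[[0,0,0,0,0,0,0]]]' >/dev/null
python3 - <<'E'
from h import *
from plant import monitor
o=monitor.get_obs();p,R=onpan(np.pi-.3,0,-.073,.05);go(o,p,R);print(o["opening"])
E
```

```text
turn units [-0.03 -0.03 -0.03] then shift units (new axes) [-1.541 -5.224  2.618]
0.028121552830054478
```

```bash
python3 -m crank '[[[0,-0.25,-0.87,0,0,0,0],[0,-0.26,-0.87,0,0,0,0],[0,-0.26,-0.87,0,0,0,0],[0,-0.26,-0.87,0,0,0,0],[0,-0.26,-0.87,0,0,0,0]]]'
python3 -m crank '[[[0,-0.25,-0.87,0,0,0,0],[0,0,0,0.9,0,0,0],[0,0,0,0.9,0,0,0],[0,0,0,0.8,0,0,0],[0,0,0,0,0,0,0]]]'
python3 - <<'E'
from h import *
from plant import monitor
o=monitor.get_obs();print(topan(pose(o)[0]),o["opening"])
p,R=onpan(np.pi-.3,0,-.073,.027);go(o,p,R)
E
```

```text
time_s: 25.02
tcp_pos: [0.4963, 0.1929, 0.2031]
tcp_rot: [0.234, 0.063, 0.969, 0.056]
contact_force: [0.1, -0.3, -0.3]
opening: 0.0004
grip_force: 0.0
time_s: 25.65
tcp_pos: [0.5291, 0.1763, 0.1442]
tcp_rot: [0.233, 0.062, 0.969, 0.056]
contact_force: [-1.6, 0.7, -0.1]
opening: 0.0007
grip_force: 0.0
[-0.00119019 -0.07271517  0.05006402] 0.0006618735207793864
turn units [-0.04 -0.06 -0.01] then shift units (new axes) [-0.049  0.003  0.923]
```

```bash
python3 -m crank '[[[0,0,0,0.5,0,0,0],[0,0,0,0.2,0,0,0],[0,0,0,0.12,0,0,0],[0,0,0,0.08,0,0,0],[0,0,0,0.05,0,0,0]]]'
python3 -m crank '[[[0,0,0,0.04,0,0,0],[0,0,0,0,0,0,0]]]'
```

```text
time_s: 26.28
tcp_pos: [0.5406, 0.1785, 0.1254]
tcp_rot: [0.235, 0.063, 0.968, 0.056]
contact_force: [-3.9, 0.1, 3.1]
opening: 0.0007
grip_force: 2.2
time_s: 26.52
tcp_pos: [0.541, 0.1785, 0.1246]
tcp_rot: [0.235, 0.063, 0.968, 0.056]
contact_force: [-5.8, -0.6, 6.0]
opening: 0.0005
grip_force: 4.3
```

```bash
python3 -m crank '[[[0,0,0,0.06,0,0,0],[0,0,0,0.06,0,0,0],[0,0,0,0,0,0,0]]]'
python3 - <<'E'
from h import *
from plant import monitor
o=monitor.get_obs();print(topan(pose(o)[0])*1000,o["contact_force"]@n)
E
```

```text
time_s: 26.9
tcp_pos: [0.5414, 0.1786, 0.124]
tcp_rot: [0.236, 0.062, 0.968, 0.056]
contact_force: [-28.3, -7.4, 38.3]
opening: 0.0004
grip_force: 23.7
[  0.33240503 -72.50602144  26.44199411] 47.52578186205922
```

The force has jumped to 47 N against the hard stop, so the button is fully down. I retract and clear.

```bash
python3 -m crank '[[[0,0,0,-0.2,0,0,0],[0,0,0,-0.5,0,0,0],[0,0,0,-1,0,0,0],[0,0,0,-1,0,0,0],[0,0,0,-1,0,0,0]]]'
python3 -m crank '[[[0,0,0,-1,0,0,0],[0,0,0,0,0,0,0],[0,0,0,0,0,0,0],[0,0,0,0,0,0,0]]]'
python3 - <<'E'
from h import *
from plant import camera
for nm,bb in(("scene",(350,262,390,300)),("side",(215,238,255,275))):
    c=camera(nm);np.savez(nm+"6.npz",**c);P=cloud(c);Q=topan(P)
    m=mask(c,(40,90,60),(85,255,255),bb);print(nm,"btn h",(1000*np.nanmedian(Q[m>0],0)).round(1))
    g=Q.reshape(-1,3);g=g[(abs(g[:,2]-.056)<.006)&(abs(g[:,1]-.062)<.045)&(abs(g[:,0])<.045)]*1000
    if len(g)>5: print(" bar",len(g),cv2.minAreaRect(g[:,:2].astype(np.float32)))
    f=P.reshape(-1,3)
    for k,(x,y,z) in dict(blue=(.637,.01,.18),ora=(.456,-.342,.11),jar=(.527,-.466,.075)).items():
        t=f[(abs(f[:,2]-z)<.006)&(np.hypot(f[:,0]-x,f[:,1]-y)<.06)]*1000
        if len(t)>5: print(" ",k,len(t),cv2.minAreaRect(t[:,:2].astype(np.float32)))
cv2.imwrite("pics/side6.png",c["img"][:,:,::-1])
E
```

```text
time_s: 27.52
tcp_pos: [0.4998, 0.1712, 0.2041]
tcp_rot: [0.235, 0.063, 0.968, 0.056]
contact_force: [0.2, 0.5, -0.4]
opening: 0.0009
grip_force: 0.0
time_s: 28.02
tcp_pos: [0.4883, 0.1692, 0.2244]
tcp_rot: [0.234, 0.063, 0.969, 0.056]
contact_force: [0.3, -0.1, 0.4]
opening: 0.0005
grip_force: 0.0
scene btn h [  5.7 -70.4  22.8]
 bar 227 ((1.1968631744384766, 64.21795654296875), (19.52961540222168, 69.1478271484375), 71.15045166015625)
  blue 745 ((635.2373657226562, 11.802749633789062), (83.07946014404297, 62.2332649230957), 10.37714672088623)
  ora 361 ((456.22540283203125, -342.708251953125), (81.15227508544922, 66.29600524902344), 5.286134719848633)
  jar 147 ((527.7106323242188, -467.1683349609375), (51.63052749633789, 52.30521011352539), 23.794601440429688)
side btn h [  0.2 -70.5  21.4]
 bar 470 ((1.6284942626953125, 64.28334045410156), (18.589570999145508, 67.68313598632812), 72.80944061279297)
  ora 388 ((456.81304931640625, -341.82867431640625), (80.43089294433594, 62.04917526245117), 3.1728506088256836)
  jar 142 ((529.0689086914062, -465.8592224121094), (51.32706069946289, 51.65773391723633), 3.991800308227539)
```

View pics/side6.png

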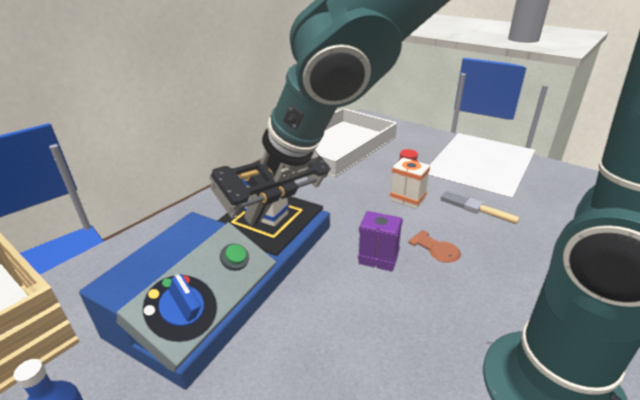

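The button at (236,254) is up again, the knob at (180,295) points to green, and the mould stands in its square. The orange mould and jar have not moved, and the gripper is clear.

```bash
python3 -c "
from plant import workorder
print(workorder.job_done())"
```

```text
the job is handed in; nothing more can be done
None
```

The job is handed in after about 28 s: the blue mould stands in the yellow square, the selector is at green, the start button was pressed and came back up, and the orange mould and jar did not move; no verdict was returned.

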